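Square the gauge block into the corner stop

TASK

Push the drilled aluminium gauge block along the trolley top into the L-shaped steel corner stop, until one of its long sides lies flush against the long rail and its end is up against the short end stop. Only push it with the fingers: do not pick it up or tip it over. Leave everything else where it stands, and take the fingers away when it is home.

Things in the scene. Friction and masses are not known exactly. Their poses are not given: they have to be found in the camera images.
- gauge_block: Loose aluminium block with a row of five bores in its top, 32 (own x) x 78 (own y) x 22 mm high, 0.18 to 0.37 kg, slides with 1 to 5 N. Origin at the centre of its underside; z up. It starts on the robot's side of the rail, clear of both rail and end stop, its long axis within 30 degrees of the rail. Either long side may go against the rail.
- corner_stop: Fixed L of two steel bars, 16 mm wide, 12 mm high, turned up to 20 degrees. Origin: its inner corner, at z = 0. Long rail along own y (-16 to +220 mm), filling x = 0 to 16; working face x = 0 looks to own -x, towards the robot. Short end stop along own x (-55 to 0 mm), filling y = -16 to 0; working face y = 0 looks to own +y, the robot's left.
- block_home (a point): Where the centre of the gauge block's underside lies when it is home: 16 mm in front of the rail's face and 39 mm to the left of the end stop's face (x = -16, y = +39 mm in the corner stop's frame, same axes). A point only, nothing is drawn there.
- crimp_die: Bystander: small grey steel die with a V notch in its top and a black screw, 27 x 36 x 16 mm, loose, standing in front of the short end stop, on the robot's side of it. Origin at the middle of its underside.
- plug_part: Bystander: black round cable connector lying down, 32 x 64 x 28 mm, loose, behind the long rail. Origin at the middle of its underside.
- coupling: Bystander: brass air coupling lying down, 21 x 61 x 22 mm, loose, to the right of the work as the robot sees it. Origin at the middle of its underside.
- carton_ferrules: Bystander: small cardboard carton, 46 x 70 x 34 mm, loose, farther to the right. Origin at the middle of its underside.
- ferrule_vial_2: Bystander: clear vial with a push cap, 30 mm across, 56 mm high, standing loose to the right. Origin at the middle of its underside.
- machine_corner (a point): Front left top corner of the nearer-the-middle one of two tall white and blue crimping machines on the right (fixed, 0.32 m high). Both fronts lie in about x = 0.53 m, and everything from this corner to the right (-y) and behind is taken: an arm coming from the right must pass in front of them (x below about 0.42 m) or well above.

How it is judged:
By the outcome, as a careful person would: the job done as asked, in the order asked, and still so for the second after the job is handed in, with the robot touching nothing.
It also fails if it takes over 48 s, if anything falls off the work surface, if the arm or the gripper's body presses on something with over 40 N, if the wrist force passes 120 N, or if a joint passes its speed limit or range.

ROBOT

A 6-joint arm with a two-finger parallel gripper is mounted at the origin on a cart in front of the work surface, level with it; the furniture and walls round the work are solid. World frame = base frame: x ahead of the robot, y to its left, z up, the work surface at z = 0. Lengths are in m, angles in rad, forces in N, time in s.
With the tool pointing down it reaches from about 0.275 to 0.825 m from the base axis. Payload 5.2 kg.
Tool frame: the origin (TCP) lies on the mounting face of the last link; the fingertips stand 186 mm ahead of it and the grasp point (between the pads) lies 167 mm ahead of it; x points along the fingers, y is the direction in which the jaws open and shut, and the axes are right-handed (so a half turn about x gives the same grasp; the last joint's range is limited). The gripper opens to 93 mm and grips with 3 to 60 N. Pads are 15 mm wide; open, the fingers measure 128 mm over their backs; the gripper's body (75 mm by 188 mm) begins 65 mm behind the grasp point.
Start: joints at [-1.509, 0.259, 1.535, -0, 1.348, -0.203], TCP at [0.144, -0.531, 0.405] pointing down, gripper open.
Joint ranges: [-3.14, 3.14], [-0.91, 2.08], [0.19, 2.58], [-1.22, 4.36], [0.22, 2.71], [-3.12, 3.12]. Speed limits (rad/s): [2.57, 2.57, 3.14, 3.14, 3.14, 3.14].

INTERFACE

Orientations are given as a rotation vector (axis times angle).
In Python, from station import bot, read_camera, get_calibration gives the robot as it stands.
- The arm moves only by the tool send_rows, never from a script. Its argument "plan" is a list of rows, each an object with "slide": the shift along the tool's x, y, z in cm, a list of three; "spin": the turn about the tool's x in rad. In form: [{"slide": [x, y, z], "spin": spin}, ...]. A call has 1 to 5 rows; each row is the pose to reach, as a shift and turn from the pose measured when the call began, along the tool's axes at that moment; what a row does not reach only later rows make up. A row lasts 1/8 s, in which the tool goes at most 62.5 mm and 10.7 degrees, less where a joint would pass 70% of its speed; a pose out of reach is approached as far as the arm can. A call with a gripper value outside its range is refused whole. "fingers" is the opening, from 0 (shut) to 1 (fully open), set as the call begins (left out, the last holds). The fingers move at their own pace and stop on an object; "newtons" is the grip in N (left out, the last holds). Time passes only in rows, so rows that repeat a pose let the fingers close. It gives the time, the measured TCP pose, the force and the opening at its end, in the units of the state.
- bot.get_state(): the state, without advancing time (a new reading comes with each control period).
- read_camera(name): name is "scene" or "side" or "wrist"; returns the picture (420x560x3 uint8, red, green, blue); there is no depth.
- get_calibration(name): a dict with "fx", "fy", "cx", "cy" (pixels), "position" and "rotation" of the camera in the world. Camera axes: x right, y down, z forward; pixel columns grow to the right and rows downward; lengths in m; the calibration is good to about 2 mm. The wrist camera is an equidistant fisheye: a pixel r from the principal point sees the ray r / f radians off the axis. A picture is of the moment at which its call begins: read the wrist's pose just before it. get_calibration takes no time and is no camera call; for the wrist camera it gives the pose at the moment of the call.
- bot.close_job(): hands the job in, once; it reports no verdict.
The state is a dict: "time_s": time; "qpos": joint angles; "joint_vel": joint speeds; "joint_efforts": joint torques, N m; "tcp_pos": TCP position; "orientation": TCP orientation; "force": force on the tool from outside, world axes, zero at the start; "torque": the same for the moment, N m; "opening": finger opening in m.
Only numpy, scipy, OpenCV 4.12 (cv2) and the standard library are available. Lean on these libraries where they do the work, as an engineer would, in place of code of your own. Each camera call takes 0.05 s, during which the arm holds its last target. There are 200 camera calls.

## Working session

There is one attempt and no reset: what is moved stays moved. The work goes in short steps, Python scripts to look and compute and a tool call to move; the robot and the scene stay as the last step left them, time stands still between calls to the robot, and variables do not carry over. Pictures are saved under pics/ and viewed, about 8 in all and at most 12, crops included, and the job is handed in when it is done.

Besides the shell and the picture viewer there is one more tool, called after "Call:" as name([rows], argument=value, ...), one row to a line, values as JSON. send_rows: Moves the arm, as the interface text tells. Its arguments: {"type":"object","properties":{"plan":{"type":"array","items":{"type":"object","properties":{"slide":{"type":"array","items":{"type":"number"}},"spin":{"type":"number"}}}},"fingers":{"type":"number"},"newtons":{"type":"number"}},"required":["plan"]}

```bash
mkdir -p pics; ls; python3 - <<'E'
from station import bot, read_camera, get_calibration
import cv2
s=bot.get_state(); print(s)
for n in ("scene","side"):
    cv2.imwrite(f"pics/{n}0.png",cv2.cvtColor(read_camera(n),cv2.COLOR_RGB2BGR)); print(n,get_calibration(n))
print(get_calibration("wrist"))
E
```

```text
pics
{'time_s': 0.0, 'qpos': array([-1.50883574e+00,  2.59335232e-01,  1.53605461e+00,  2.23229958e-06,
        1.34801005e+00, -2.02810804e-01]), 'joint_vel': array([-0.0006598 , -0.00042025, -0.00013963,  0.0015003 , -0.00211585,
        0.00115016]), 'joint_efforts': array([ 1.42316214e-03, -4.37315762e+01, -2.83995348e+01,  7.20028952e-02,
        4.11839818e-02, -1.46861980e-04]), 'tcp_pos': array([ 0.14393283, -0.53061585,  0.40393302]), 'orientation': array([ 2.08096083,  0.27898362, -2.08068932]), 'force': array([-0.92052461,  0.56384116,  0.46289225]), 'torque': array([-0.08252634, -0.00859262,  0.01390196]), 'opening': 0.09292569974817701}
scene {'fx': 407.4983335387867, 'fy': 407.4983335387867, 'cx': 281.8507798912802, 'cy': 202.05830778626012, 'position': array([0.18234344, 0.55763321, 0.75540447]), 'rotation': array([-0.80131414,  2.51772119, -1.14881565])}
side {'fx': 545.4305116551701, 'fy': 545.4305116551701, 'cx': 265.64230237550385, 'cy': 212.3675931312883, 'position': array([ 1.14648039, -0.25419249,  1.44441094]), 'rotation': array([-2.31056903, -1.41473596,  0.35096549])}
{'fx': 325.19226210127806, 'fy': 325.19226210127806, 'cx': 280.0992052908092, 'cy': 209.65515677932592, 'position': array([ 0.2194763, -0.5114908,  0.3849463]), 'rotation': array([ 2.30910701, -1.76664474, -0.25050352])}
```

View pics/scene0.png

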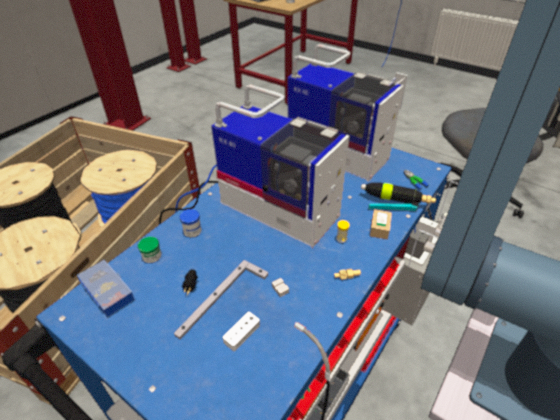

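View pics/side0.png

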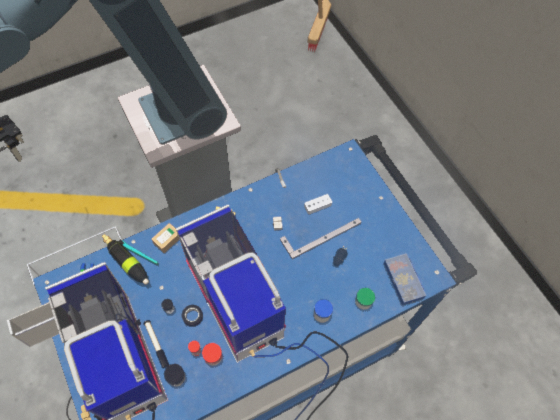

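The scene view shows the block at about (241,330), the L with its corner near (246,265) and the rail end near (180,333), and the die at (281,287). The side view shows the block at (318,203) and the L corner near (292,250). I'll enlarge both.

```bash
cat > h.py <<'E'
import numpy as np, cv2
from scipy.spatial.transform import Rotation as R
from station import bot, read_camera, get_calibration
def pix2w(cal,uv,z):
    uv=np.atleast_2d(np.array(uv,float)); d=(uv-[cal["cx"],cal["cy"]])/[cal["fx"],cal["fy"]]
    if cal.get("fish"):
        r=np.linalg.norm(d,axis=1,keepdims=True); d=d/np.maximum(r,1e-9)*np.tan(r)
    ray=R.from_rotvec(cal["rotation"]).apply(np.c_[d,np.ones(len(d))]); p=np.array(cal["position"])
    return p+ray*((z-p[2])/ray[:,2])[:,None]
def crop(img,x,y,w,h,k,f):
    cv2.imwrite(f,cv2.resize(cv2.cvtColor(img[y:y+h,x:x+w],cv2.COLOR_RGB2BGR),None,fx=k,fy=k,interpolation=cv2.INTER_CUBIC))
E
python3 - <<'E'
import cv2
from h import crop
for n,(x,y,w,h,k) in dict(scene=(165,250,150,110,5),side=(255,175,120,90,6)).items():
    crop(cv2.cvtColor(cv2.imread(f"pics/{n}0.png"),cv2.COLOR_BGR2RGB),x,y,w,h,k,f"pics/{n}c.png")
E
```

```text
(no output)
```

View pics/scenec.png

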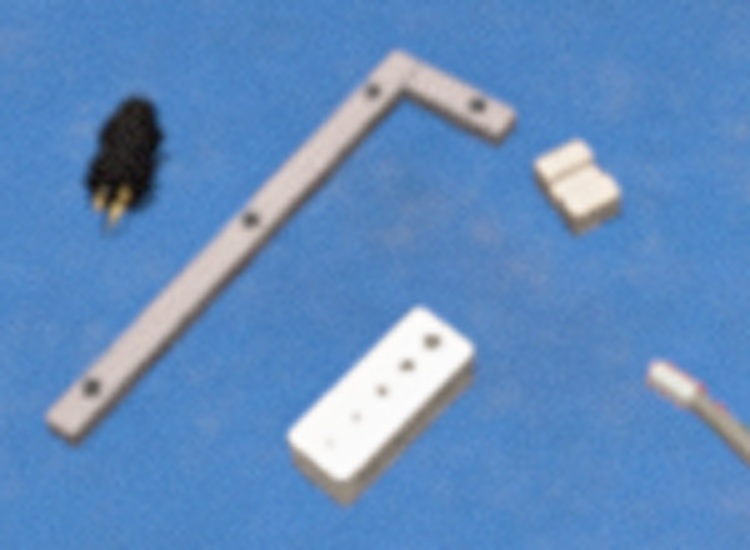

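View pics/sidec.png

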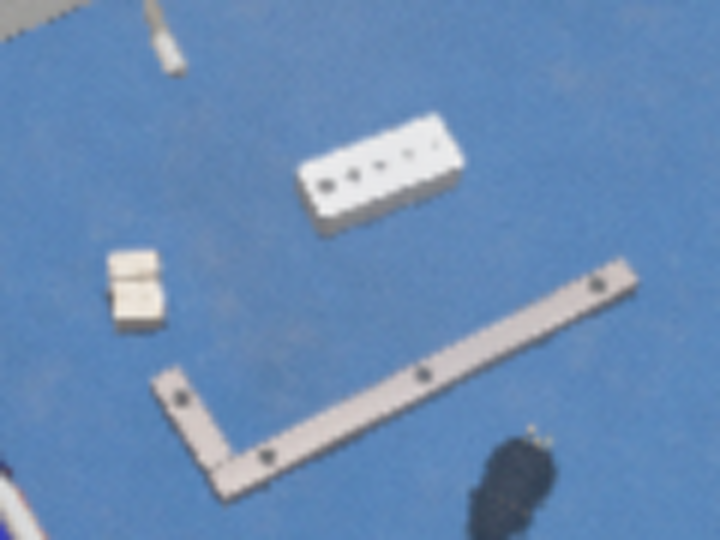

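```bash
python3 - <<'E'
from h import *
np.set_printoptions(precision=4,suppress=True)
for n,o,k,b,l,die in (("scene",(165,250),5,[(420,308),(474,352),(345,487),(290,437)],[(402,83),(398,50),(48,420),(74,435),(517,113),(496,138)],[(535,160),(578,140),(620,190),(578,218)]),
 ("side",(255,175),6,[(298,165),(318,217),(464,157),(435,113)],[(232,457),(222,497),(637,283),(622,258),(152,380),(180,366)],[(115,320),(163,318),(158,250),(108,253)])):
    c=get_calibration(n); f=lambda q,z: pix2w(c,(np.array(q)+.5)/k-.5+np.array(o),z)[:,:2]
    B=f(b,.022); print(n,"block",B.tolist(),B.mean(0)); 
    print(" sizes",[np.linalg.norm(B[i]-B[i-1]) for i in range(4)])
    # long axis
    e=(B[0]+B[1]-B[2]-B[3]); print(" ang",np.degrees(np.arctan2(-e[1],-e[0])))
    L=f(l,.012); print(" L",L); d=L[2]+L[3]-L[1]-L[0]; print(" rail ang",np.degrees(np.arctan2(d[1],d[0])),np.linalg.norm(L[2]-L[1]))
    print(" die",f(die,.016))
E
```

```text
scene block [[0.532920345130766, 0.19530853245118324], [0.5013226738988799, 0.19895532422182316], [0.5053571778845785, 0.2757418989434642], [0.537387959352206, 0.2719467573344016]] [0.5192 0.2355]
 sizes [np.float64(0.07676833390195702), np.float64(0.031807419220942365), np.float64(0.07689249170037851), np.float64(0.03225483004543269)]
 ang 86.82816752587193
 L [[0.623  0.0986]
 [0.6376 0.0838]
 [0.6279 0.3192]
 [0.6143 0.3179]
 [0.5677 0.0818]
 [0.5668 0.0991]]
 rail ang 92.3221314794644 0.23561070468578826
 die [[0.5426 0.1013]
 [0.5333 0.0808]
 [0.5016 0.0929]
 [0.5081 0.116 ]]
side block [[0.502091083615104, 0.19992358520864623], [0.5320940535678975, 0.1945831770226491], [0.5356137678476633, 0.27543912208133203], [0.5072923484126277, 0.2752048647570934]] [0.5193 0.2363]
 sizes [np.float64(0.07546074612634975), np.float64(0.030474549472983104), np.float64(0.08093251657982681), np.float64(0.02832238823456054)]
 ang 86.80309005062665
 L [[0.6223 0.0984]
 [0.6383 0.0844]
 [0.6308 0.319 ]
 [0.6157 0.3197]
 [0.5691 0.0832]
 [0.5687 0.0988]]
 rail ang 91.75802626895083 0.23478136055110782
 die [[0.5341 0.0812]
 [0.5438 0.1025]
 [0.5098 0.1176]
 [0.5001 0.095 ]]
```

```bash
cat >> h.py <<'E'
def plan(x,y,z,yaw=None):
    "shift (cm) in tool axes to TCP goal; yaw=jaw (tool y) direction deg in world"
    s=bot.get_state(); r=R.from_rotvec(s["orientation"]); M=r.as_matrix()
    d=r.inv().apply(np.array([x,y,z])-s["tcp_pos"])*100
    jy=np.degrees(np.arctan2(M[1,1],M[0,1])); out=f"slide {d.round(2)} jaw {jy:.2f} tcp {s['tcp_pos'].round(4)} t {s['time_s']:.2f} q6 {s['qpos'][5]:.2f}"
    if yaw is not None:  # tool x down: spin +a turns jaw by -a about world z
        a=(jy-yaw+90)%180-90; out+=f" spin {np.radians(a):.3f}"
    print(out); return M
E
python3 - <<'E'
from h import *
M=plan(.455,.236,.405,92); print(M.round(3))
print(pix2w(get_calibration("scene"),[(313,243),(222,203)],0))
E
```

```text
slide [ 2.000e-02 -6.585e+01 -5.008e+01] jaw -74.83 tcp [ 0.144  -0.5306  0.404 ] t 0.10 q6 -0.20 spin 0.230
[[-0.     0.262 -0.965]
 [ 0.002 -0.965 -0.262]
 [-1.    -0.002 -0.   ]]
[[ 5.37374231e-01 -6.73218834e-02  0.00000000e+00]
 [ 8.30932558e-01 -5.07437215e-02 -1.11022302e-16]]
```

Call:
send_rows([
  {"slide": [0,-4.7,-3.58],"spin": 0},
  {"slide": [0,-9.4,-7.16],"spin": 0},
  {"slide": [0,-14.1,-10.7],"spin": 0},
  {"slide": [0,-18.8,-14.3],"spin": 0},
  {"slide": [0,-23.5,-17.9],"spin": 0},
], fingers=0.32, newtons=30)

```text
time_s: 0.72
tcp_pos: [0.2554, -0.2551, 0.4042]
orientation: [2.082, 0.278, -2.081]
force: [0.5, -0.1, -0.1]
opening: 0.0478
```

Call:
send_rows([
  {"slide": [0,-4.7,-3.58],"spin": 0},
  {"slide": [0,-9.4,-7.16],"spin": 0},
  {"slide": [0,-14.1,-10.7],"spin": 0},
  {"slide": [0,-18.8,-14.3],"spin": 0},
  {"slide": [0,-23.5,-17.9],"spin": 0},
])

```text
time_s: 1.35
tcp_pos: [0.367, 0.0205, 0.4049]
orientation: [2.082, 0.278, -2.08]
force: [1.4, -1.8, -0.3]
opening: 0.0302
```

```bash
python3 -c "
from h import *
plan(.455,.236,.405,92); print(bot.get_state()['opening'])"
```

```text
slide [  0.03 -18.51 -14.11] jaw -74.88 tcp [0.367  0.0205 0.4049] t 1.35 q6 1.06 spin 0.229
0.030155564874089925
```

```bash
python3 -c "
from h import *
print(pix2w(get_calibration('scene'),[(298,324),(330,370)],0),pix2w(get_calibration('side'),[(283.5,185.5),(279,172)],0))
crop(read_camera('wrist'),0,0,560,420,1,'pics/w1.png')"
```

```text
[[0.43853764 0.14891106 0.        ]
 [0.33265739 0.19686919 0.        ]] [[0.41229159 0.17831365 0.        ]
 [0.36288852 0.18861956 0.        ]]
```

Call:
send_rows([
  {"slide": [0,-4.6,-3.5],"spin": 0.06},
  {"slide": [0,-9.2,-7.0],"spin": 0.12},
  {"slide": [0,-13.8,-10.5],"spin": 0.18},
  {"slide": [0,-18.5,-14.1],"spin": 0.229},
  {"slide": [0,-18.5,-14.1],"spin": 0.229},
])

```text
time_s: 2.02
tcp_pos: [0.4552, 0.2454, 0.4055]
orientation: [2.203, 0.058, -2.2]
force: [-0.2, 0.1, -0.7]
opening: 0.0294
```

```bash
python3 -c "
from h import *
plan(.465,.236,.205,92)
c=get_calibration('wrist'); print(c)
crop(read_camera('wrist'),0,0,560,420,1.4,'pics/w2.png')"
```

```text
slide [20.05  1.13 -0.91] jaw -87.38 tcp [0.4552 0.2454 0.4055] t 2.02 q6 1.80 spin 0.011
{'fx': 325.19226210127806, 'fy': 325.19226210127806, 'cx': 280.0992052908092, 'cy': 209.65515677932592, 'position': array([0.53333032, 0.24795052, 0.38655287]), 'rotation': array([ 2.11838373, -2.02245115, -0.29128678])}
```

View pics/w2.png

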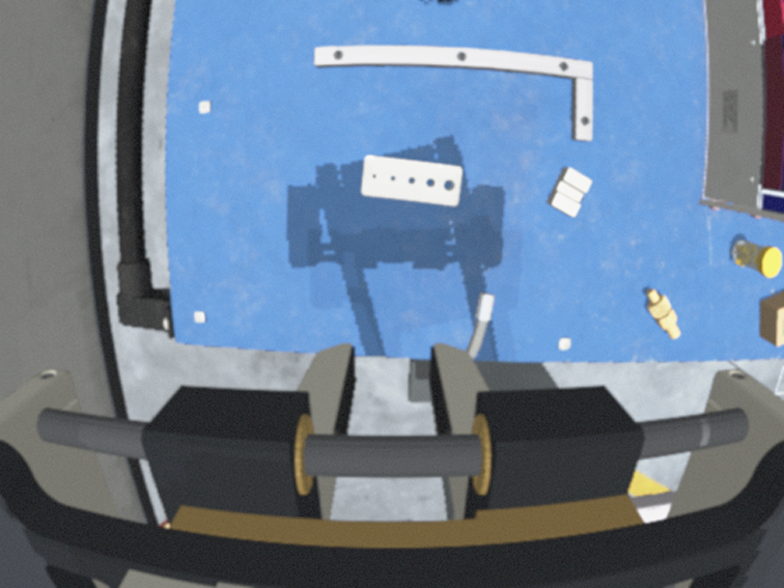

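The wrist view confirms the layout: block, rail and die are where I measured them. The cable tip triangulates to about (0.43, 0.17, 0.033), so it lies below the gripper body and clear of the fingers. I'll descend in front of the block.

Call:
send_rows([
  {"slide": [5,1.1,-1.4],"spin": 0.011},
  {"slide": [10,1.1,-1.4],"spin": 0.011},
  {"slide": [15,1.1,-1.4],"spin": 0.011},
  {"slide": [19,1.1,-1.4],"spin": 0.011},
  {"slide": [20.5,1.1,-1.4],"spin": 0.011},
])

```text
time_s: 2.7
tcp_pos: [0.4679, 0.2328, 0.1986]
orientation: [2.203, 0.041, -2.212]
force: [0.4, -1.0, -1.0]
opening: 0.0298
```

```bash
python3 -c "
from h import *
plan(.485,.236,.194,92)
c=get_calibration('wrist'); c['fish']=1; im=read_camera('wrist')
crop(im,0,0,560,420,1.4,'pics/w3.png')"
```

```text
slide [ 0.45 -0.26 -1.72] jaw -88.13 tcp [0.4679 0.2328 0.1986] t 2.70 q6 1.78 spin -0.002
```

View pics/w3.png

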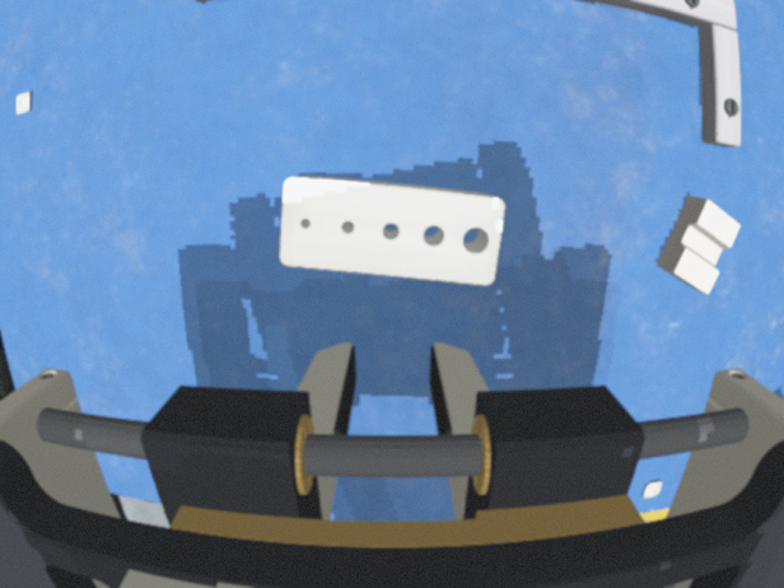

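Call:
send_rows([
  {"slide": [0.45,-0.2,-0.8],"spin": 0},
  {"slide": [0.45,-0.2,-2.0],"spin": 0},
  {"slide": [0.45,-0.2,-3.3],"spin": 0},
  {"slide": [0.45,-0.2,-4.6],"spin": 0},
  {"slide": [0.45,-0.2,-5.8],"spin": 0},
])

```text
time_s: 3.38
tcp_pos: [0.5265, 0.2371, 0.1936]
orientation: [2.202, 0.041, -2.213]
force: [-3.8, -0.1, 3.8]
opening: 0.0295
```

Call:
send_rows([
  {"slide": [0,0,-0.9],"spin": 0},
  {"slide": [0,0,-1.8],"spin": 0},
  {"slide": [0,0,-2.7],"spin": 0},
  {"slide": [0,0,-3.4],"spin": 0},
  {"slide": [0,0,-3.8],"spin": 0},
])

```text
time_s: 4.0
tcp_pos: [0.5648, 0.2384, 0.1934]
orientation: [2.202, 0.041, -2.213]
force: [-5.3, -1.1, 4.3]
opening: 0.0297
```

```bash
python3 -c "
from h import *
plan(.578,.236,.194,92);print(bot.get_state()['force'])
crop(read_camera('scene'),165,240,150,110,5,'pics/s4.png')"
```

```text
slide [-0.07  0.28 -1.31] jaw -88.12 tcp [0.5648 0.2384 0.1934] t 4.00 q6 1.75 spin -0.002
[-5.3236471  -1.07941412  4.32613506]
```

View pics/s4.png

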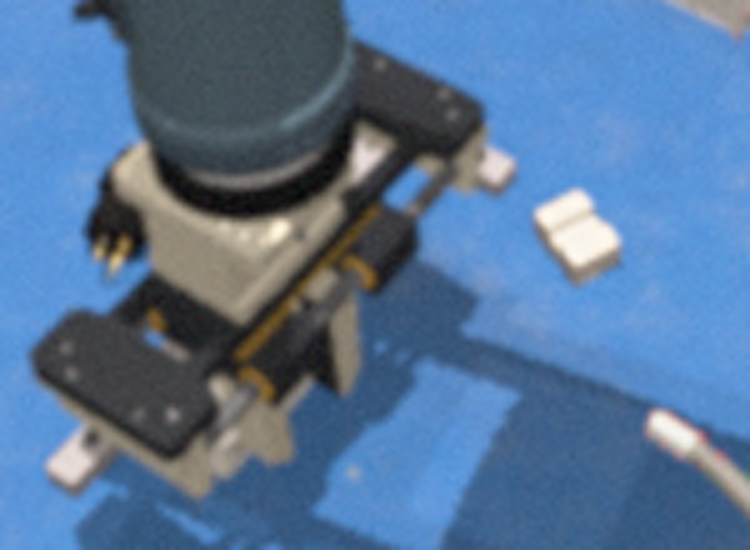

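The gripper hides the block in this view. I'll go on slowly by force instead.

Call:
send_rows([
  {"slide": [0,0,-0.4],"spin": 0},
  {"slide": [0,0,-0.7],"spin": 0},
  {"slide": [0,0,-0.9],"spin": 0},
  {"slide": [0,0,-1.1],"spin": 0},
  {"slide": [0,0,-1.2],"spin": 0},
])

```text
time_s: 4.68
tcp_pos: [0.5774, 0.2387, 0.1933]
orientation: [2.203, 0.041, -2.212]
force: [-2.2, -0.5, -0.0]
opening: 0.0299
```

Call:
send_rows([
  {"slide": [0,0,-0.1],"spin": 0},
  {"slide": [0,0,-0.2],"spin": 0},
  {"slide": [0,0,-0.2],"spin": 0},
])

```text
time_s: 5.05
tcp_pos: [0.5787, 0.2388, 0.1932]
orientation: [2.2, 0.041, -2.214]
force: [-6.9, -0.6, 4.5]
opening: 0.0298
```

Call:
send_rows([
  {"slide": [0,0,-0.2],"spin": 0},
  {"slide": [0,0,-0.3],"spin": 0},
  {"slide": [0,0,-0.3],"spin": 0},
])

```text
time_s: 5.42
tcp_pos: [0.5797, 0.2389, 0.1932]
orientation: [2.193, 0.041, -2.219]
force: [-10.9, -0.1, 7.4]
opening: 0.0298
```

Call:
send_rows([
  {"slide": [0,0,-0.3],"spin": 0},
  {"slide": [0,0,-0.5],"spin": 0},
  {"slide": [0,0,-0.5],"spin": 0},
])

```text
time_s: 5.8
tcp_pos: [0.5815, 0.2391, 0.1932]
orientation: [2.182, 0.04, -2.229]
force: [-15.9, -1.6, 13.6]
opening: 0.0298
```

The force rises stiffly with little motion, so the block is against the rail. I'll back off, lift, close the fingers and look.

Call:
send_rows([
  {"slide": [0,0,0.5],"spin": 0},
  {"slide": [0,0,2],"spin": 0},
  {"slide": [-3,0,4],"spin": 0},
  {"slide": [-7,0,5],"spin": 0},
  {"slide": [-10,0,6],"spin": 0},
])

```text
time_s: 6.42
tcp_pos: [0.5242, 0.2369, 0.2965]
orientation: [2.187, 0.041, -2.225]
force: [0.0, 0.8, 0.1]
opening: 0.0298
```

Call:
send_rows([
  {"slide": [-2,-3,0],"spin": 0},
  {"slide": [-2,-6,0],"spin": 0},
  {"slide": [-2,-8,0],"spin": 0},
  {"slide": [-2,-8,0],"spin": 0},
], fingers=0)

```text
time_s: 6.92
tcp_pos: [0.5218, 0.3178, 0.3164]
orientation: [2.186, 0.043, -2.224]
force: [1.1, -0.2, -0.3]
opening: 0.0006
```

```bash
python3 -c "
from h import *
plan(.599,.32,.30,92)
c=get_calibration('wrist');print(c)
crop(read_camera('wrist'),60,0,500,300,1.6,'pics/w5.png')"
```

```text
slide [ 1.51  0.07 -7.75] jaw -87.94 tcp [0.5218 0.3178 0.3164] t 6.92 q6 1.89 spin 0.001
{'fx': 325.19226210127806, 'fy': 325.19226210127806, 'cx': 280.0992052908092, 'cy': 209.65515677932592, 'position': array([0.59958441, 0.31950033, 0.29593163]), 'rotation': array([ 2.09607076, -2.02177478, -0.30628318])}
```

View pics/w5.png

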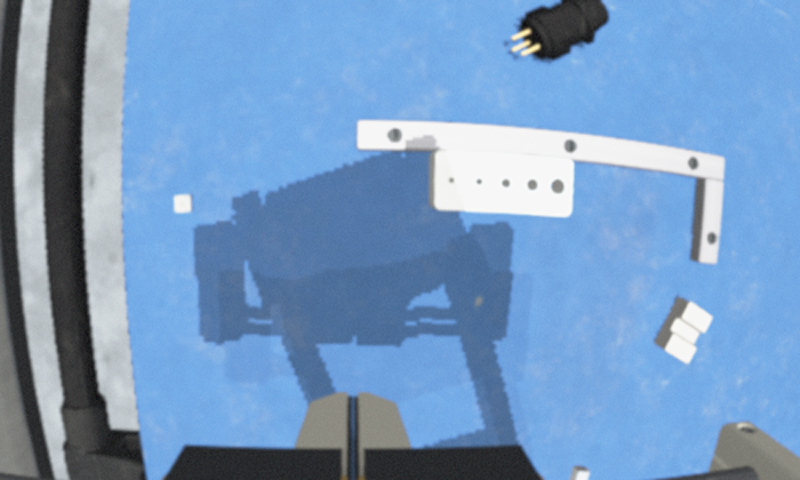

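```bash
python3 -c "
from h import *
c=get_calibration('wrist');c['fish']=1
f=lambda q,z:print(pix2w(c,(np.array(q)+.5)/1.6-.5+np.array([60,0]),z).round(4).tolist())
f([(436,150),(433,210),(572,217),(574,158)],.022); f([(358,149),(697,178),(695,260)],.012)"
```

```text
[[0.6177, 0.2761, 0.022], [0.5858, 0.2761, 0.022], [0.5883, 0.1968, 0.022], [0.6214, 0.1982, 0.022]]
[[0.6166, 0.3166, 0.012], [0.6231, 0.1038, 0.012], [0.5707, 0.098, 0.012]]
```

```bash
python3 -c "
from h import *
M=plan(.599,.32,.194,92);s=bot.get_state();print(M.round(4),(s['tcp_pos']+.186*M[:,0]).round(4), (M.T@(np.array([.600,.318,.008])-s['tcp_pos']-.186*M[:,0])*100).round(2))"
```

```text
slide [12.08  0.   -7.94] jaw -87.98 tcp [0.5218 0.317  0.3162] t 6.97 q6 1.89 spin 0.000
[[-0.0178  0.0353 -0.9992]
 [ 0.0021 -0.9994 -0.0353]
 [-0.9998 -0.0027  0.0177]] [0.5185 0.3174 0.1302] [12.07  0.26 -8.36]
```

Call:
send_rows([
  {"slide": [0,0,-4.2],"spin": 0},
  {"slide": [0,0.2,-8.3],"spin": 0},
  {"slide": [5,0.2,-8.3],"spin": 0},
  {"slide": [10,0.2,-8.3],"spin": 0},
  {"slide": [12,0.2,-8.3],"spin": 0},
])

```text
time_s: 7.6
tcp_pos: [0.6017, 0.3164, 0.1908]
orientation: [2.178, 0.038, -2.231]
force: [-0.1, -0.4, 0.6]
opening: 0.0007
```

```bash
python3 -c "
from h import *
M=plan(.599,.32,.194,92);s=bot.get_state();print(s['force'],(s['tcp_pos']+.186*M[:,0]).round(4), (M.T@(np.array([.601,.30,.008])-s['tcp_pos']-.186*M[:,0])*100).round(2))"
```

```text
slide [-0.32 -0.37  0.26] jaw -88.05 tcp [0.6017 0.3164 0.1908] t 7.60 q6 1.85 spin -0.001
[-0.13719625 -0.42617116  0.59453141] [0.5972 0.3164 0.0048] [-0.33  1.65 -0.32]
```

Call:
send_rows([
  {"slide": [-0.2,0.7,-0.25],"spin": 0},
  {"slide": [-0.3,1.8,-0.25],"spin": 0},
  {"slide": [-0.3,2.9,-0.25],"spin": 0},
  {"slide": [-0.3,4.1,-0.25],"spin": 0},
  {"slide": [-0.3,5.3,-0.25],"spin": 0},
])

```text
time_s: 8.22
tcp_pos: [0.6068, 0.2638, 0.1961]
orientation: [2.184, 0.041, -2.227]
force: [-0.0, 5.4, 5.9]
opening: 0.0006
```

Call:
send_rows([
  {"slide": [0,1.2,0],"spin": 0},
  {"slide": [0,2.4,0],"spin": 0},
  {"slide": [0,3.6,0],"spin": 0},
  {"slide": [0,4.6,0],"spin": 0},
  {"slide": [0,5.3,0],"spin": 0},
])

```text
time_s: 8.85
tcp_pos: [0.6089, 0.2106, 0.197]
orientation: [2.187, 0.042, -2.226]
force: [-0.4, 7.5, 4.9]
opening: 0.0006
```

```bash
python3 -c "
from h import *
M=plan(.599,.32,.194,92);s=bot.get_state();print(s['force'],(s['tcp_pos']+.186*M[:,0]).round(4), (M.T@(np.array([.605,.1945,.008])-s['tcp_pos']-.186*M[:,0])*100).round(2))"
```

```text
slide [  0.36 -10.97   0.61] jaw -88.09 tcp [0.6089 0.2106 0.197 ] t 8.85 q6 1.69 spin -0.002
[-0.39134321  7.52329174  4.93046584] [0.6055 0.2113 0.011 ] [0.3  1.68 0.1 ]
```

Pushing along the rail as expected, with about 16.5 mm to go.

Call:
send_rows([
  {"slide": [0.2,0.6,0.1],"spin": 0},
  {"slide": [0.2,1.0,0.1],"spin": 0},
  {"slide": [0.2,1.3,0.1],"spin": 0},
  {"slide": [0.2,1.5,0.1],"spin": 0},
  {"slide": [0.2,1.6,0.1],"spin": 0},
])

```text
time_s: 9.48
tcp_pos: [0.6087, 0.1946, 0.196]
orientation: [2.19, 0.043, -2.225]
force: [0.2, 6.0, 4.1]
opening: 0.0003
```

Call:
send_rows([
  {"slide": [0,0.2,0],"spin": 0},
  {"slide": [0,0.3,0],"spin": 0},
  {"slide": [0,0.3,0],"spin": 0},
])

```text
time_s: 9.85
tcp_pos: [0.6088, 0.1914, 0.196]
orientation: [2.19, 0.042, -2.225]
force: [-1.0, 2.4, 1.9]
opening: 0.0002
```

Call:
send_rows([
  {"slide": [0,0.2,0],"spin": 0},
  {"slide": [0,0.3,0],"spin": 0},
  {"slide": [0,0.3,0],"spin": 0},
])

```text
time_s: 10.22
tcp_pos: [0.6086, 0.1904, 0.1961]
orientation: [2.192, 0.047, -2.227]
force: [-0.2, 12.4, 2.0]
opening: 0.0005
```

Call:
send_rows([
  {"slide": [0,0.3,0],"spin": 0},
  {"slide": [0,0.4,0],"spin": 0},
  {"slide": [0,0.4,0],"spin": 0},
])

```text
time_s: 10.6
tcp_pos: [0.6083, 0.1893, 0.1962]
orientation: [2.195, 0.052, -2.23]
force: [-1.3, 17.0, 1.3]
opening: 0.0003
```

Call:
send_rows([
  {"slide": [0,-0.5,0],"spin": 0},
  {"slide": [0,-2.5,0],"spin": 0},
  {"slide": [-4,-4,0],"spin": 0},
  {"slide": [-9,-4,3],"spin": 0},
  {"slide": [-12,-4,7],"spin": 0},
])

```text
time_s: 11.22
tcp_pos: [0.5392, 0.2258, 0.32]
orientation: [2.199, 0.052, -2.226]
force: [-0.6, 1.1, 1.4]
opening: 0.0008
```

```bash
python3 -c "
from h import *
plan(.599,.32,.30,92)
crop(read_camera('wrist'),200,0,266,200,3,'pics/w6.png')"
```

```text
slide [ 2.07 -9.19 -6.3 ] jaw -88.16 tcp [0.5392 0.2258 0.32  ] t 11.22 q6 1.73 spin -0.003
```

View pics/w6.png

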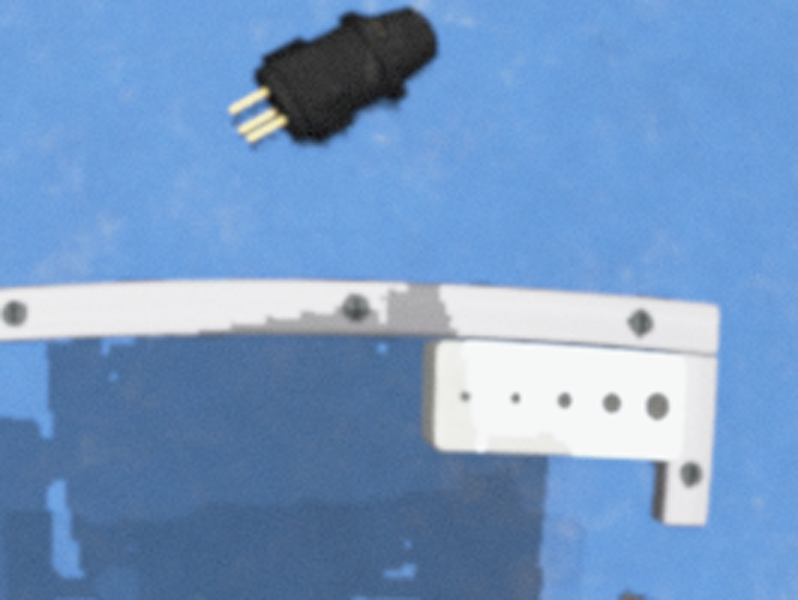

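The block appears home: it is tight in the corner, with its end on the stop. There may be a hair of a gap at its left end along the rail, so I'll add one gentle press on the near long side. The fingers stay closed, clear of the die and the end stop.

```bash
cat >> h.py <<'E'
def tip(x,y,z):
    s=bot.get_state(); M=R.from_rotvec(s["orientation"]).as_matrix(); t=s["tcp_pos"]+.186*M[:,0]
    print("tip",t.round(4),"slide",(M.T@(np.array([x,y,z])-t)*100).round(2),"down",M[:,0].round(3),"F",s["force"].round(1))
E
python3 - <<'E'
from h import *
c=get_calibration('wrist');c['fish']=1
f=lambda q,z:print(pix2w(c,(np.array(q)+.5)/3-.5+np.array([200,0]),z).round(4).tolist())
f([(437,342),(437,447),(668,461),(686,353)],.022); f([(450,338),(655,520),(690,354)],.012)
tip(.566,.147,.010)
E
```

```text
[[0.616, 0.1759, 0.022], [0.5854, 0.1741, 0.022], [0.5865, 0.1004, 0.022], [0.6202, 0.0975, 0.022]]
[[0.6176, 0.1702, 0.012], [0.5663, 0.0982, 0.012], [0.6203, 0.0914, 0.012]]
tip [0.5325 0.2291 0.1373] slide [12.56  8.51 -3.23] down [-0.014  0.015 -1.   ] F [-3.5  0.5  1.1]
```

Call:
send_rows([
  {"slide": [0,4.3,-1.6],"spin": 0},
  {"slide": [0,8.5,-3.0],"spin": 0},
  {"slide": [4,8.5,-3.0],"spin": 0},
  {"slide": [8,8.5,-3.0],"spin": 0},
  {"slide": [9,8.5,-3.0],"spin": 0},
])

```text
time_s: 11.9
tcp_pos: [0.5656, 0.1437, 0.2288]
orientation: [2.191, 0.054, -2.233]
force: [0.1, 0.0, -0.1]
opening: 0.0003
```

```bash
python3 -c "
from h import *
tip(.566,.147,.010)"
```

```text
tip [0.562  0.1464 0.0428] slide [ 3.28  0.01 -0.46] down [-0.019  0.014 -1.   ] F [ 0.1  0.  -0.1]
```

Call:
send_rows([
  {"slide": [1.7,0,-0.3],"spin": 0},
  {"slide": [3.2,0,-0.3],"spin": 0},
  {"slide": [3.2,0,-0.8],"spin": 0},
  {"slide": [3.2,0,-1.4],"spin": 0},
  {"slide": [3.2,0,-1.7],"spin": 0},
])

```text
time_s: 12.52
tcp_pos: [0.583, 0.1448, 0.1974]
orientation: [2.193, 0.054, -2.23]
force: [-0.8, 0.3, 0.2]
opening: 0.0005
```

Call:
send_rows([
  {"slide": [0,0,-0.2],"spin": 0},
  {"slide": [0,0,-0.3],"spin": 0},
  {"slide": [0,0,-0.3],"spin": 0},
])

```text
time_s: 12.9
tcp_pos: [0.5847, 0.1449, 0.1974]
orientation: [2.188, 0.054, -2.234]
force: [-6.0, -0.5, 3.3]
opening: -0.0
```

Call:
send_rows([
  {"slide": [0,0,-0.2],"spin": 0},
  {"slide": [0,0,-0.4],"spin": 0},
  {"slide": [0,0,-0.4],"spin": 0},
])

```text
time_s: 13.28
tcp_pos: [0.5861, 0.145, 0.1974]
orientation: [2.179, 0.054, -2.242]
force: [-11.4, -1.0, 8.4]
opening: 0.0003
```

It is firm against the rail. I'll withdraw and make the final check.

Call:
send_rows([
  {"slide": [0,0,0.5],"spin": 0},
  {"slide": [0,0,1.8],"spin": 0},
  {"slide": [-4,0,1.8],"spin": 0},
  {"slide": [-10,0,3],"spin": 0},
  {"slide": [-14,0,7],"spin": 0},
])

```text
time_s: 13.9
tcp_pos: [0.521, 0.1405, 0.342]
orientation: [2.185, 0.053, -2.237]
force: [-0.3, 0.8, -0.1]
opening: 0.0003
```

Call:
send_rows([
  {"slide": [-3,0,1],"spin": 0},
  {"slide": [-4,0,2],"spin": 0},
  {"slide": [-4,0,2],"spin": 0},
])

```text
time_s: 14.28
tcp_pos: [0.5014, 0.1393, 0.3825]
orientation: [2.186, 0.053, -2.236]
force: [0.5, -0.5, -0.8]
opening: 0.0007
```

```bash
python3 -c "
from h import *
tip(.5,.1,.2); c=get_calibration('wrist'); np.save('c.npy',c,allow_pickle=True)
crop(read_camera('wrist'),180,20,240,180,3.3,'pics/w7.png')
crop(read_camera('side'),255,175,120,90,6,'pics/side7.png')"
```

```text
tip [0.4971 0.1418 0.1966] slide [-0.41  4.18 -0.13] down [-0.023  0.014 -1.   ] F [ 0.5 -0.5 -0.8]
```

View pics/w7.png

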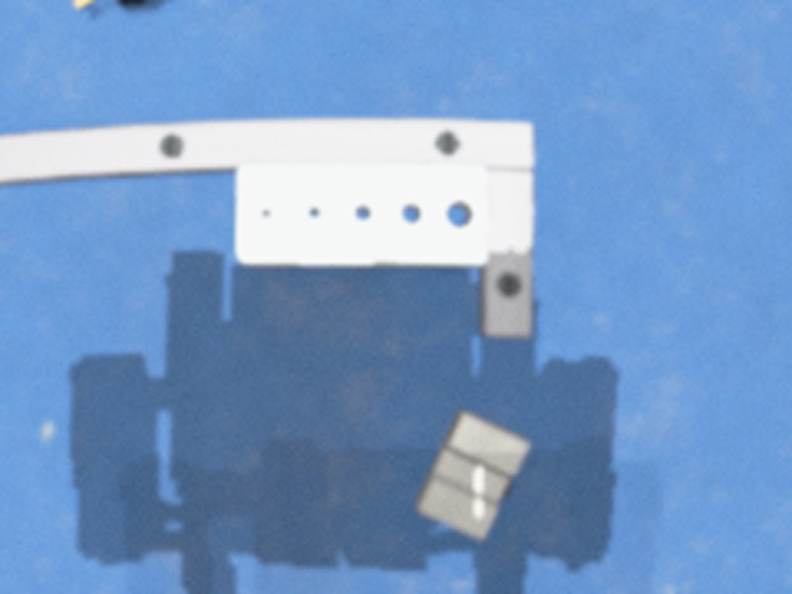

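View pics/side7.png

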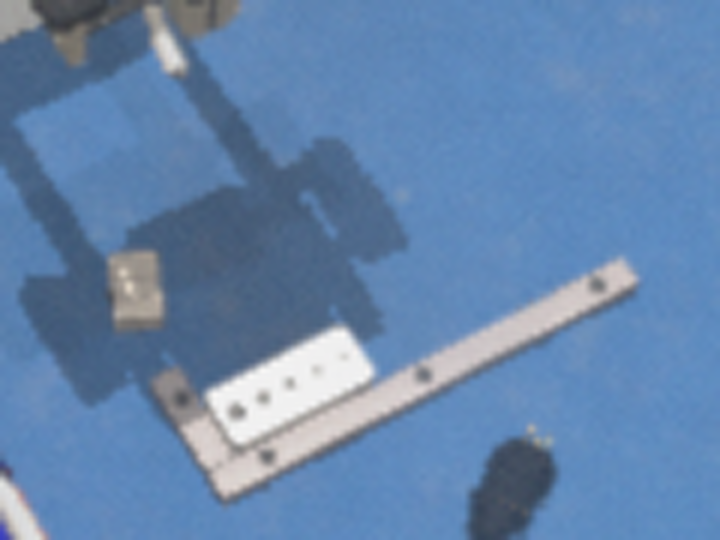

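Both views show the block in the corner with no blue gap on the rail or the end stop. The die, connector and cable have not moved. I'm handing in.

```bash
python3 -c "
from h import *
print(bot.close_job())"
```

```text
the job is handed in; nothing more can be done
None
```

The gauge block is home: one long side lies against the rail and its end is up against the short stop. I handed the job in at about 14.3 s of the 48 s allowed.

**What I did:** I pushed the block square onto the rail with two fingertips. Then I slid it along the rail to the end stop with closed fingers and gave the near long side one last light press. The fingers are withdrawn, with the tips about 0.2 m up.

**Last checks:**
- **Fit:** The final wrist and side pictures show no gap at either face. Before the last press I measured the block's end within about 1 mm of the stop face. At that point the left end along the rail looked as if it might have a hair of a gap, which is why I pressed again.
- **Contact:** The pushes ended in firm contact, about 16 N against the rail and 17 N against the stop, then 11 N on the last press. No reported force came near the limits.
- **Other objects:** The die, connector and cable look unmoved in the final pictures. The coupling, carton and vial were outside those crops, but the tool stayed well away from them.
- **Disagreement:** The tool ended tilted by about 1.3° from the pushing, which did not matter for the result.

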